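# Close the graduated set of turned boxes

### The job

The oil on this graduated set of turned wooden boxes has dried: close each of the four open boxes with the lid turned for its mouth, spigot fully home and flange flat on the rim, so that the boxes do not warp out of round. There are five lids; the middle-sized one belongs to a box that is not made yet, so leave it lying where it is, and leave the boxes standing where they are.

Things in the scene. Friction and masses are not known exactly. Their poses are not given: they have to be found in the camera images.
- box_tiny: tiny turned wooden box, an open round pot 58 mm across and 48 mm high, standing mouth up on the bench: wall 8 mm, mouth 42 mm across, floor 9 mm thick; loose, about 120 g. Origin: centre of its underside; z up; round, so yaw means nothing.
- box_small: small turned wooden box, an open round pot 69 mm across and 56 mm high, standing mouth up on the bench: wall 8 mm, mouth 53 mm across, floor 9 mm thick; loose, about 164 g. Origin: centre of its underside; z up; round, so yaw means nothing.
- box_large: large turned wooden box, an open round pot 91 mm across and 72 mm high, standing mouth up on the bench: wall 8 mm, mouth 75 mm across, floor 9 mm thick; loose, about 252 g. Origin: centre of its underside; z up; round, so yaw means nothing.
- box_largest: largest turned wooden box, an open round pot 102 mm across and 80 mm high, standing mouth up on the bench: wall 8 mm, mouth 86 mm across, floor 9 mm thick; loose, about 296 g. Origin: centre of its underside; z up; round, so yaw means nothing.
- lid_tiny: tiny turned wooden lid, 58 mm across, right way up: spigot below 10 mm high, 37 mm across, tapered to 27 at its foot; flange 6 mm thick, domed to 19 mm above the origin; central round knob to grip, 19 mm thick, from 19 to 47 mm above the origin; 35 g. Origin: centre of the spigot's foot; z up. Seated, its origin is 38 mm above that of box_tiny.
- lid_small: small turned wooden lid, 69 mm across, right way up: spigot below 10 mm high, 48 mm across, tapered to 38 at its foot; flange 6 mm thick, domed to 19 mm above the origin; central round knob to grip, 19 mm thick, from 19 to 47 mm above the origin; 45 g. Origin: centre of the spigot's foot; z up. Seated, its origin is 46 mm above that of box_small.
- lid_medium: medium turned wooden lid, 80 mm across, right way up: spigot below 10 mm high, 59 mm across, tapered to 49 at its foot; flange 6 mm thick, domed to 19 mm above the origin; central round knob to grip, 19 mm thick, from 19 to 47 mm above the origin; 55 g. Origin: centre of the spigot's foot; z up. Its box is not made yet; it fits none of the four. Stays where it lies.
- lid_large: large turned wooden lid, 91 mm across, right way up: spigot below 10 mm high, 70 mm across, tapered to 60 at its foot; flange 6 mm thick, domed to 19 mm above the origin; central round knob to grip, 19 mm thick, from 19 to 47 mm above the origin; 65 g. Origin: centre of the spigot's foot; z up. Seated, its origin is 62 mm above that of box_large.
- lid_largest: largest turned wooden lid, 102 mm across, right way up: spigot below 10 mm high, 81 mm across, tapered to 71 at its foot; flange 6 mm thick, domed to 19 mm above the origin; central round knob to grip, 19 mm thick, from 19 to 47 mm above the origin; 75 g. Origin: centre of the spigot's foot; z up. Seated, its origin is 70 mm above that of box_largest.

How it is judged:
By the outcome, as a careful person would: the job done as asked, in the order asked, and still so for the second after the job is handed in, with the robot touching nothing.
It also fails if it takes over 96 s, if anything falls off the work surface, if the arm or the gripper's body presses on something with over 40 N, if the wrist force passes 120 N, or if a joint passes its speed limit or range.

### The arm

A 6-joint arm with a two-finger parallel gripper is mounted at the origin on a cart in front of the work surface, level with it; the furniture and walls round the work are solid. World frame = base frame: x ahead of the robot, y to its left, z up, the work surface at z = 0. Lengths are in m, angles in rad, forces in N, time in s.
With the tool pointing down it reaches from about 0.4 to 0.825 m from the base axis. Payload 7 kg.
Tool frame: the origin (TCP) lies on the centre line of the jaws, within the pads' length; the fingertips stand 14 mm ahead of it and the grasp point (between the pads) lies 5 mm behind it; z points along the fingers, y is the line along which they close (so a half turn about z gives the same grasp; the last joint's range is limited). The gripper opens to 88 mm and grips with 3 to 60 N. Pads are 19 mm wide; open, the fingers measure 130 mm over their backs; the gripper's body (78 mm by 193 mm) begins 47 mm behind the grasp point.
Start: joints at [1.586, 0.359, 0.012, 0, -1.224, -0.288], TCP at [0.182, 0.65, 0.241] pointing down, gripper open.
Joint ranges: [-3.07, 3.07], [-1.43, 2.12], [-1.02, 1.25], [-3.03, 1.67], [-3.05, -0], [-3.03, 3.03]. Speed limits (rad/s): [2.39, 2.39, 3.01, 3.14, 3.14, 3.14].

### API

Orientations are given as [roll, pitch, yaw] about the fixed x, y, z axes, in that order (R = Rz(yaw) Ry(pitch) Rx(roll)).
In Python, from station import arm gives the robot as it stands.
- The arm moves only by the tool move_arm, never from a script. Its argument "rows" is a list of rows, each an object with "translation": the shift along the tool's x, y, z in cm, a list of three; "rot": the turn, a rotation vector about the tool's x, y, z in degrees, a list of three; "hand": the closure, from 0 (fully open) to 1 (shut). A call has 1 to 8 rows; each row is the pose to reach, as a shift and turn from the pose commanded when the call began, along the tool's axes at that moment; what a row does not reach only later rows make up. A row lasts 1/12 s, in which the tool goes at most 41.7 mm and 7.16 degrees, less where a joint would pass 70% of its speed; a pose out of reach is approached as far as the arm can. A call with a gripper value outside its range is refused whole. The fingers move at their own pace and stop on an object; "squeeze" is the grip in N (left out, the last holds). Time passes only in rows, so rows that repeat a pose let the fingers close. It gives the time, the measured TCP pose, the force, the opening and the grip force at its end, in the units of the state.
- arm.get_state(): the state, without advancing time (a new reading comes with each control period).
- arm.grab_frame(name): name is "scene" or "top" or "wrist"; returns (picture, depth): 384x512x3 uint8, red, green, blue; 384x512 float32, m along the optical axis (not along the pixel's ray), 0 where there is no reading.
- arm.camera_params(name): a dict with "vfov" (degrees; the focal length in pixels is half the picture's height over the tangent of half this angle, whatever the lens; pixels are square), "cx", "cy" (the principal point, pixels), "position" and "orientation" of the camera in the world; the wrist camera has in their place "tool_from_camera" (4x4, takes a point from camera to tool coordinates, whose origin is the TCP and whose axes are the flange's). Camera axes: x right, y down, z forward; pixel columns grow to the right and rows downward; lengths in m; the calibration is good to about 2 mm. A picture is of the moment at which its call begins: read the wrist's pose just before it. camera_params takes no time and is no camera call.
- arm.job_done(): hands the job in; it is judged then, once.
Trained networks look in the newest picture that a camera, given by its name, has taken for a name from the list of things; names that differ only in an ending like _2 or _b are one class to them, and where a whole thing is asked for, a point or a joint stands for the part that bears it (a point fixed in the world has none). Each returns a list of dicts, best first, with "p" (0 to 1); they miss things now and then, are a little off and sometimes report something else, mostly with a low value. They report only what shows in the picture. A call takes as long as a camera call.
- arm.search_frame(label, camera): "point" ([x, y, z] in m, in the coordinates of the camera as it stood for that picture, good to about 4 mm: the middle of the surface that is visible of it).
- arm.pinpoint(label, camera): "point" ([x, y, z] in m, in the coordinates of the camera as it stood for that picture, good to about 4 mm: a listed point, or the origin of a listed thing).
The state is a dict: "t": time; "q": joint angles; "qd": joint speeds; "joint_efforts": joint torques, N m; "eef_pos": TCP position; "ee_rot": TCP orientation; "force": force on the tool from outside, world axes, zero at the start; "moment": the same for the moment, N m; "width": finger opening in m; "gripper_force": force on a finger pad.
Only numpy, scipy, OpenCV 4.12 (cv2) and the standard library are available. Lean on these libraries where they do the work, as an engineer would, in place of code of your own. Each camera call takes 0.05 s, during which the arm holds its last target. There are 200 camera calls.

## Working session

There is one attempt and no reset: what is moved stays moved. The work goes in short steps, Python scripts to look and compute and a tool call to move; the robot and the scene stay as the last step left them, time stands still between calls to the robot, and variables do not carry over. Pictures are saved under pics/ and viewed, at most 14 in all, crops included, and the job is handed in when it is done.

Besides the shell and the picture viewer there is one more tool, called by a JSON object that holds its "fn" and its "kwargs". move_arm: Moves the arm, as the interface text tells. Its arguments: {"type":"object","properties":{"rows":{"type":"array","items":{"type":"object","properties":{"translation":{"type":"array","items":{"type":"number"}},"rot":{"type":"array","items":{"type":"number"}},"hand":{"type":"number"}}}},"squeeze":{"type":"number"}},"required":["rows"]}

```bash
mkdir -p pics; ls
cat > h.py <<'E'
import numpy as np, cv2
from scipy.spatial.transform import Rotation as R
from station import arm
def campose(n):
    c=arm.camera_params(n)
    if 'position' in c:
        o=np.array(c['orientation'],float)
        Rm=o if o.shape==(3,3) else (R.from_euler('xyz',o).as_matrix() if o.size==3 else R.from_quat(o).as_matrix())
        return c,Rm,np.array(c['position'])
    s=arm.get_state(); T=np.array(c['tool_from_camera']); Rt=R.from_euler('xyz',s['ee_rot']).as_matrix()
    return c,Rt@T[:3,:3],Rt@T[:3,3]+np.array(s['eef_pos'])
def cloud(n):
    c,Rm,p=campose(n); im,d=arm.grab_frame(n)
    f=im.shape[0]/2/np.tan(np.radians(c['vfov'])/2)
    v,u=np.mgrid[:im.shape[0],:im.shape[1]]
    P=np.stack([(u-c['cx'])*d/f,(v-c['cy'])*d/f,d],-1)@Rm.T+p
    P[d==0]=np.nan
    return im,d,P
E
python3 - <<'E'
from h import *
s=arm.get_state();print(s)
for n in('scene','top','wrist'): print(n,arm.camera_params(n))
im,d,P=cloud('top');c,Rm,p=campose('top')
cv2.imwrite('pics/top.png',im[...,::-1])
for k in('box_','lid_'):
  for z in('tiny','small','medium','large','largest'):
    if k+z=='box_medium':continue
    for r in arm.pinpoint(k+z,'top')[:3]:print(k+z,round(r['p'],2),np.round(Rm@np.array(r['point'])+p,3))
E
```

```text
pics
{'t': 0.0, 'q': array([ 1.58608743e+00,  3.59410958e-01,  1.10587902e-02, -3.44430810e-04,
       -1.22410344e+00, -2.88120292e-01]), 'qd': array([ 0.00032192, -0.00106008,  0.00063677,  0.00027832, -0.00180844,
       -0.0003418 ]), 'joint_efforts': array([-4.08408696e-04, -5.82718670e+01,  2.93047410e+01,  6.99748859e+00,
        6.86637824e-03, -1.49787202e-04]), 'eef_pos': array([0.18177091, 0.64957976, 0.2396081 ]), 'ee_rot': array([ 3.13990976e+00, -1.61091911e-04, -2.72946360e-01]), 'force': array([-0.16581402,  0.25390505, -0.5048539 ]), 'moment': array([ 0.06807652,  0.01996084, -0.00924084]), 'gripper_force': 0.0, 'width': 0.0879900660477675}
scene {'vfov': 51.239304739566016, 'cx': 256.68584609614754, 'cy': 193.71617412086934, 'position': array([ 0.17607292, -0.68219419,  0.91474833]), 'orientation': array([-2.42068862,  0.00911278, -0.48703288])}
top {'vfov': 53.30792524291828, 'cx': 257.125821878774, 'cy': 195.21356673156882, 'position': array([0.43349051, 0.01153099, 0.88203974]), 'orientation': array([-3.04947066, -0.034769  , -1.55991569])}
wrist {'vfov': 68.43791021461045, 'cx': 254.40467978713664, 'cy': 187.31731960215524, 'tool_from_camera': array([[-2.83862678e-04, -9.67877944e-01, -2.51420374e-01,
         6.80984052e-02],
       [ 9.99999347e-01, -5.53168652e-04,  1.00046484e-03,
        -4.02294935e-04],
       [-1.10740572e-03, -2.51419926e-01,  9.67877469e-01,
        -1.43763931e-01],
       [ 0.00000000e+00,  0.00000000e+00,  0.00000000e+00,
         1.00000000e+00]])}
box_tiny 0.81 [ 0.451 -0.136 -0.001]
box_small 0.65 [ 0.402 -0.284  0.002]
box_largest 0.6 [ 0.486 -0.     0.002]
lid_tiny 0.95 [ 0.626 -0.242  0.001]
lid_tiny 0.63 [ 0.452 -0.135  0.   ]
lid_small 0.96 [0.589 0.24  0.   ]
lid_large 0.81 [ 0.456  0.127 -0.   ]
lid_largest 0.67 [ 0.61   0.079 -0.   ]
```

View pics/top.png

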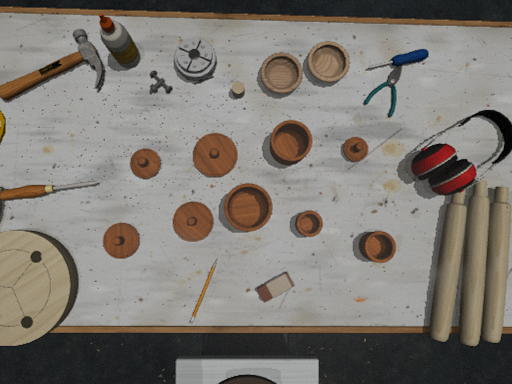

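Run:
```python
from h import *
im,d,P=cloud('top');Z=P[...,2]
print('table',np.nanmedian(Z))
m=(np.nan_to_num(Z)>0.006)&(np.nan_to_num(Z)<0.12)
n,L,S,C=cv2.connectedComponentsWithStats(m.astype(np.uint8))
for i in range(1,n):
    if S[i,4]<150: continue
    z=Z[L==i]; top=np.percentile(z,98)
    q=P[(L==i)&(Z>top-.006)]
    c,r=cv2.minEnclosingCircle((q[:,:2]*1000).astype(np.float32))
    c2,r2=cv2.minEnclosingCircle((P[(L==i)][:,:2]*1000).astype(np.float32))
    print(S[i],np.round(C[i]),'top',round(top,4),'topcircle',np.round(c),round(2*r),'all',np.round(c2),round(2*r2))
im,d,P=cloud('scene');cv2.imwrite('pics/scene.png',im[...,::-1])
```

```text
table -0.0008382310329063669
[101  25  40  43 791] [124.  50.] top 0.1187 topcircle [835. 287.] 51 all [837. 288.] 57
[   0   29  105   72 1970] [58. 68.] top 0.0287 topcircle [793. 463.] 241 all [794. 464.] 246
[ 175   38   42   45 1434] [196.  59.] top 0.0496 topcircle [829. 129.] 80 all [826. 127.] 100
[ 308   42   42   41 1131] [329.  61.] top 0.0328 topcircle [ 829. -180.] 100 all [ 829. -180.] 100
[364  49  65  68 772] [399.  71.] top 0.026 topcircle [ 851. -380.] 84 all [ 804. -345.] 198
[ 261   53   42   41 1129] [282.  72.] top 0.0331 topcircle [798. -71.] 98 all [798. -71.] 98
[149  71  24  22 196] [159.  83.] top 0.0188 topcircle [776. 211.] 60 all [774. 213.] 61
[232  82  13  16 173] [238.  89.] top 0.0377 topcircle [759.  29.] 29 all [758.  29.] 30
[  411   110   101   237 12992] [469. 242.] top 0.1096 topcircle [ 575. -428.] 98 all [ 457. -494.] 539
[ 270  120   43   46 1459] [290. 142.] top 0.073 topcircle [629. -89.] 92 all [629. -89.] 92
[ 193  133   45   44 1531] [215. 155.] top 0.0449 topcircle [606.  79.] 19 all [606.  80.] 102
[344 137  25  25 482] [356. 149.] to
[... 280 characters left out ...]
0.0808 topcircle [483.   3.] 102 all [483.   3.] 102
[ 173  202   41   40 1286] [193. 221.] top 0.0458 topcircle [453. 126.] 19 all [453. 126.] 91
[295 211  28  26 559] [309. 223.] top 0.0491 topcircle [ 451. -132.] 58 all [ 451. -132.] 58
[ 103  223   37   36 1044] [121. 241.] top 0.0457 topcircle [408. 284.] 19 all [409. 285.] 80
[   0  230   78  116 7410] [ 33. 286.] top 0.045 topcircle [309. 497.] 241 all [309. 496.] 241
[359 231  37  32 906] [378. 247.] top 0.057 topcircle [ 402. -285.] 69 all [ 402. -285.] 70
[257 272  38  31 597] [275. 287.] top 0.0259 topcircle [310. -61.] 83 all [308. -61.] 83
[222 376  52   8 298] [248. 380.] top 0.0151 topcircle [102.  -1.] 107 all [101.  -1.] 112
```

The top view shows the four boxes at about (290,142), (248,207), (309,223) and (378,247), and the lids at (215,155), (355,149), (145,163), (193,221) and (121,241, medium). The measured diameters and heights match the list. I'll start with lid_small.

{"fn": "move_arm", "kwargs": {"rows": [{"translation": [12, 7, 0], "rot": [0, 0, -7], "hand": 0.3}, {"translation": [25, 14.5, 0], "rot": [0, 0, -15.64], "hand": 0.3}, {"translation": [25, 14.5, 0], "rot": [0, 0, -15.64], "hand": 0.3}, {"translation": [25, 14.5, 0], "rot": [0, 0, -15.64], "hand": 0.3}, {"translation": [25, 14.5, 0], "rot": [0, 0, -15.64], "hand": 0.3}, {"translation": [25, 14.5, 0], "rot": [0, 0, -15.64], "hand": 0.3}, {"translation": [25, 14.5, 0], "rot": [0, 0, -15.64], "hand": 0.3}, {"translation": [25, 14.5, 0], "rot": [0, 0, -15.64], "hand": 0.3}]}}

```text
t: 1.27
eef_pos: [0.3868, 0.4386, 0.241]
ee_rot: [3.141, -0.0, -0.004]
force: [-0.8, 0.2, 0.4]
width: 0.0613
gripper_force: 0.0
```

{"fn": "move_arm", "kwargs": {"rows": [{"translation": [0, 0, 0], "rot": [0, 0, 0], "hand": 0.3}, {"translation": [0, 0, 0], "rot": [0, 0, 0], "hand": 0.3}]}}

```text
t: 1.43
eef_pos: [0.3838, 0.443, 0.2408]
ee_rot: [-3.141, -0.0, -0.001]
force: [-0.6, -0.4, 0.4]
width: 0.0613
gripper_force: 0.0
```

{"fn": "move_arm", "kwargs": {"rows": [{"translation": [20, 20.6, 0], "rot": [0, 0, 0], "hand": 0.3}, {"translation": [20, 20.6, 0], "rot": [0, 0, 0], "hand": 0.3}, {"translation": [20, 20.6, 0], "rot": [0, 0, 0], "hand": 0.3}, {"translation": [20, 20.6, 0], "rot": [0, 0, 0], "hand": 0.3}, {"translation": [20, 20.6, 0], "rot": [0, 0, 0], "hand": 0.3}, {"translation": [20, 20.6, 0], "rot": [0, 0, 0], "hand": 0.3}, {"translation": [20, 20.6, 0], "rot": [0, 0, 0], "hand": 0.3}, {"translation": [20, 20.6, 0], "rot": [0, 0, 0], "hand": 0.3}]}}

```text
t: 2.1
eef_pos: [0.5865, 0.2343, 0.2399]
ee_rot: [3.14, 0.0, -0.002]
force: [-0.0, 0.1, 0.1]
width: 0.0613
gripper_force: 0.0
```

{"fn": "move_arm", "kwargs": {"rows": [{"translation": [0, 0, 4], "rot": [0, 0, 0], "hand": 0.3}, {"translation": [0, 0, 4], "rot": [0, 0, 0], "hand": 0.3}, {"translation": [0, 0, 4], "rot": [0, 0, 0], "hand": 0.3}, {"translation": [0, 0, 4], "rot": [0, 0, 0], "hand": 0.3}]}}

```text
t: 2.43
eef_pos: [0.5837, 0.2383, 0.2016]
ee_rot: [3.141, -0.001, 0.002]
force: [0.4, 0.0, 1.3]
width: 0.0609
gripper_force: 0.0
```

```bash
cat >> h.py <<'E'
def blobs(n,lo=.006,hi=.13,minpx=300):
    im,d,P=cloud(n);Z=np.nan_to_num(P[...,2])
    m=(Z>lo)&(Z<hi)&(d>0)
    k,L,S,C=cv2.connectedComponentsWithStats(m.astype(np.uint8))
    for i in range(1,k):
        if S[i,4]<minpx: continue
        top=np.percentile(Z[L==i],98); q=P[(L==i)&(Z>top-.006)]; a=P[L==i]
        c,r=cv2.minEnclosingCircle((q[:,:2]*1000).astype(np.float32)); c2,r2=cv2.minEnclosingCircle((a[:,:2]*1000).astype(np.float32))
        print(n,np.round(C[i]),'top',round(float(top),4),'topc',np.round(c,1),round(2*r,1),'all',np.round(c2,1),round(2*r2,1))
    return im
E
python3 - <<'E'
from h import *
s=arm.get_state();print(s['eef_pos'],s['ee_rot'])
cv2.imwrite('pics/w1.png',blobs('wrist')[...,::-1])
E
```

```text
[0.58367084 0.23832058 0.20160069] [ 3.14109364e+00 -5.50199551e-04  2.19921063e-03]
wrist [457.  10.] top 0.0372 topc [757.4  30.2] 30.0 all [758.9  30.3] 30.1
wrist [504. 138.] top 0.0309 topc [623.8 -49.8] 43.4 all [626.2 -64.3] 71.8
wrist [388. 151.] top 0.0461 topc [608.   80.9] 18.6 all [608.4  80.3] 102.8
wrist [254. 170.] top 0.0466 topc [586.1 238.8] 18.7 all [585.8 238.5] 69.2
wrist [219. 280.] top 0.0183 topc [430. 285.] 69.2 all [430. 285.] 69.2
```

View pics/w1.png

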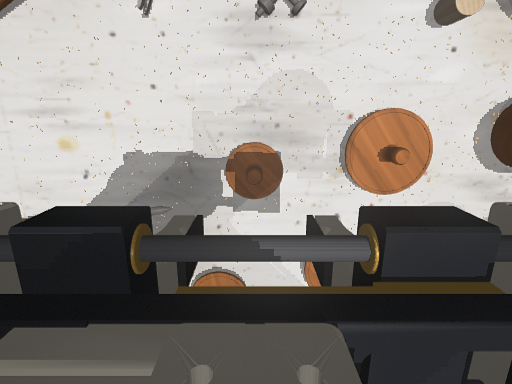

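The wrist view shows lid_small at (254,170), within 2 mm of the top-camera estimate. Grasping it now.

{"fn": "move_arm", "kwargs": {"squeeze": 20, "rows": [{"translation": [0.1, -0.1, 4], "rot": [0, 0, 0], "hand": 0.3}, {"translation": [0.1, -0.1, 8], "rot": [0, 0, 0], "hand": 0.3}, {"translation": [0.1, -0.1, 12], "rot": [0, 0, 0], "hand": 0.3}, {"translation": [0.1, -0.1, 15], "rot": [0, 0, 0], "hand": 0.3}, {"translation": [0.1, -0.1, 16.5], "rot": [0, 0, 0], "hand": 0.3}, {"translation": [0.1, -0.1, 16.5], "rot": [0, 0, 0], "hand": 0.3}, {"translation": [0.1, -0.1, 16.5], "rot": [0, 0, 0], "hand": 1}, {"translation": [0.1, -0.1, 16.5], "rot": [0, 0, 0], "hand": 1}]}}

```text
t: 3.15
eef_pos: [0.586, 0.2395, 0.0379]
ee_rot: [-3.14, -0.003, 0.001]
force: [0.2, 0.1, 0.4]
width: 0.053
gripper_force: 0.0
```

{"fn": "move_arm", "kwargs": {"rows": [{"translation": [0, 0, 0], "rot": [0, 0, 0], "hand": 1}, {"translation": [0, 0, 0], "rot": [0, 0, 0], "hand": 1}, {"translation": [0, 0, 0], "rot": [0, 0, 0], "hand": 1}, {"translation": [0, 0, 0], "rot": [0, 0, 0], "hand": 1}]}}

```text
t: 3.48
eef_pos: [0.5849, 0.2383, 0.0365]
ee_rot: [-3.141, -0.001, 0.0]
force: [-0.5, -0.2, -0.0]
width: 0.027
gripper_force: 0.0
```

{"fn": "move_arm", "kwargs": {"rows": [{"translation": [0, 0, 0], "rot": [0, 0, 0], "hand": 1}, {"translation": [0, 0, 0], "rot": [0, 0, 0], "hand": 1}, {"translation": [0, 0, 0], "rot": [0, 0, 0], "hand": 1}, {"translation": [0, 0, 0], "rot": [0, 0, 0], "hand": 1}]}}

```text
t: 3.82
eef_pos: [0.5848, 0.2381, 0.036]
ee_rot: [-3.141, -0.0, 0.0]
force: [-1.4, -0.7, 4.5]
width: 0.018
gripper_force: 20.0
```

{"fn": "move_arm", "kwargs": {"rows": [{"translation": [0, 0, -2], "rot": [0, 0, 0], "hand": 1}, {"translation": [0, 0, -5], "rot": [0, 0, 0], "hand": 1}, {"translation": [0, 0, -9], "rot": [0, 0, 0], "hand": 1}, {"translation": [0, 0, -13], "rot": [0, 0, 0], "hand": 1}, {"translation": [0, 0, -17], "rot": [0, 0, 0], "hand": 1}, {"translation": [0, 0, -19], "rot": [0, 0, 0], "hand": 1}, {"translation": [0, 0, -19], "rot": [0, 0, 0], "hand": 1}]}}

```text
t: 4.4
eef_pos: [0.5869, 0.2392, 0.2318]
ee_rot: [-3.137, -0.008, 0.001]
force: [0.4, 0.9, -0.6]
width: 0.0182
gripper_force: 20.0
```

{"fn": "move_arm", "kwargs": {"rows": [{"translation": [-0.6, 1.6, 0], "rot": [0, 0, 0], "hand": 1}, {"translation": [-1.8, 5.2, 0], "rot": [0, 0, 0], "hand": 1}, {"translation": [-3, 8.7, 0], "rot": [0, 0, 0], "hand": 1}, {"translation": [-4.2, 12.2, 0], "rot": [0, 0, 0], "hand": 1}, {"translation": [-5.4, 15.7, 0], "rot": [0, 0, 0], "hand": 1}, {"translation": [-6.6, 19.2, 0], "rot": [0, 0, 0], "hand": 1}, {"translation": [-7.8, 22.6, 0], "rot": [0, 0, 0], "hand": 1}, {"translation": [-9, 26, 0], "rot": [0, 0, 0], "hand": 1}]}}

```text
t: 5.07
eef_pos: [0.4933, -0.0235, 0.225]
ee_rot: [-3.142, 0.001, 0.0]
force: [0.2, 0.4, 0.0]
width: 0.0182
gripper_force: 20.0
```

{"fn": "move_arm", "kwargs": {"rows": [{"translation": [-1.2, 3.5, 0], "rot": [0, 0, 0], "hand": 1}, {"translation": [-2.4, 7, 0], "rot": [0, 0, 0], "hand": 1}, {"translation": [-3.6, 10.5, 0], "rot": [0, 0, 0], "hand": 1}, {"translation": [-4.8, 14, 0], "rot": [0, 0, 0], "hand": 1}, {"translation": [-6, 17.5, 0], "rot": [0, 0, 0], "hand": 1}, {"translation": [-7.2, 21, 0], "rot": [0, 0, 0], "hand": 1}, {"translation": [-8.4, 24, 0], "rot": [0, 0, 0], "hand": 1}, {"translation": [-9.1, 26.1, 0], "rot": [0, 0, 0], "hand": 1}]}}

```text
t: 5.73
eef_pos: [0.4019, -0.2849, 0.225]
ee_rot: [-3.141, 0.001, -0.001]
force: [0.1, 0.5, -0.3]
width: 0.018
gripper_force: 20.0
```

{"fn": "move_arm", "kwargs": {"rows": [{"translation": [0, 0, 0], "rot": [0, 0, 0], "hand": 1}, {"translation": [0, 0, 0], "rot": [0, 0, 0], "hand": 1}]}}

```text
t: 5.9
eef_pos: [0.4027, -0.2838, 0.2248]
ee_rot: [-3.141, 0.001, -0.003]
force: [0.3, 0.6, -1.0]
width: 0.018
gripper_force: 20.0
```

Run:
```python
from h import *
s=arm.get_state();print(s['eef_pos'],s['ee_rot'])
cv2.imwrite('pics/w2.png',blobs('wrist',hi=.1)[...,::-1])
blobs('top',hi=.26,minpx=150)
```

```text
[ 0.40271519 -0.28383815  0.22478645] [-3.14103763e+00  1.24375162e-03 -2.78583214e-03]
wrist [360.  12.] top 0.0978 topc [ 563.6 -395.4] 20.6 all [ 580.5 -398.4] 70.5
wrist [443. 127.] top 0.096 topc [ 552.1 -443.7] 69.2 all [ 445.6 -495.6] 287.2
wrist [ 26. 104.] top 0.0799 topc [476.9 -29.4] 75.2 all [483.9  -5.4] 97.3
wrist [123. 130.] top 0.0486 topc [ 452.6 -131.8] 58.9 all [ 452.5 -131.8] 59.0
wrist [255. 160.] top 0.0567 topc [ 404.7 -284.5] 68.7 all [ 404.7 -284.5] 68.7
wrist [440. 277.] top 0.0463 topc [ 269.  -526.1] 81.9 all [ 265.9 -526.1] 84.6
top [119.  42.] top 0.1713 topc [837.7 288.5] 10.7 all [837.2 288.1] 56.8
top [58. 68.] top 0.0289 topc [793.2 462.3] 242.2 all [794.2 463.8] 245.4
top [196.  59.] top 0.0497 topc [828.4 128.8] 79.8 all [825.4 127.7] 100.9
top [329.  61.] top 0.0331 topc [ 828.3 -180.3] 99.7 all [ 828.4 -180.4] 99.8
top [399.  71.] top 0.0256 topc [ 853.1 -378.7] 85.7 all [ 802.6 -345.5] 195.9
top [282.  72.] top 0.0332 topc [798.2 -70.8] 97.9 all [798.3 -70.7] 98.2
top [159.  83.] top 0.0185 topc [775.2 211.4] 58.8 all [773.4 212.4] 61.2
top [238
[... 275 characters left out ...]
606.7  79.5] 102.7
top [357. 143.] top 0.0472 topc [ 625.8 -246. ] 17.6 all [ 630.1 -247. ] 57.3
top [ 36. 191.] top 0.0291 topc [502.8 455.7] 192.8 all [500.3 447.6] 227.3
top [248. 207.] top 0.0809 topc [482.9   3.4] 101.9 all [482.9   3.4] 101.9
top [193. 221.] top 0.0454 topc [453.2 126.3] 18.6 all [453.1 126.3] 90.9
top [121. 241.] top 0.0454 topc [408.8 284.7] 19.2 all [408.5 285.1] 81.3
top [ 33. 286.] top 0.045 topc [309.3 496.8] 240.8 all [308.9 496.9] 241.8
top [276. 287.] top 0.026 topc [309.7 -60.6] 82.8 all [308.4 -60.8] 82.9
top [484. 323.] top 0.0456 topc [ 238.3 -513.8] 109.4 all [ 237.1 -516.2] 114.2
top [247. 380.] top 0.0147 topc [101.7  -1.5] 111.5 all [100.1  -1.5] 116.4
```

View pics/w2.png

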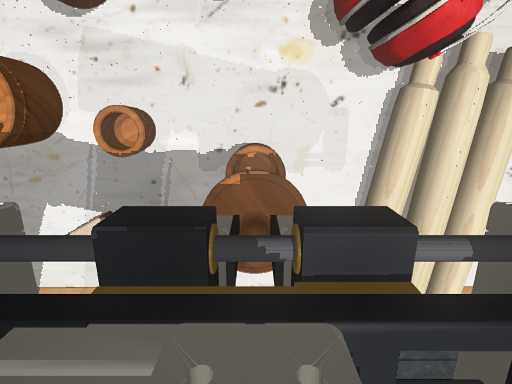

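The wrist view shows the lid held level over box_small, with the box at (255,160) and about 1 mm from where it is expected. Lowering the lid.

{"fn": "move_arm", "kwargs": {"rows": [{"translation": [0.1, 0.05, 3], "rot": [0, 0, 0], "hand": 1}, {"translation": [0.1, 0.05, 6], "rot": [0, 0, 0], "hand": 1}, {"translation": [0.1, 0.05, 9], "rot": [0, 0, 0], "hand": 1}, {"translation": [0.1, 0.05, 11.5], "rot": [0, 0, 0], "hand": 1}, {"translation": [0.1, 0.05, 12.8], "rot": [0, 0, 0], "hand": 1}, {"translation": [0.1, 0.05, 13.4], "rot": [0, 0, 0], "hand": 1}, {"translation": [0.1, 0.05, 13.9], "rot": [0, 0, 0], "hand": 1}, {"translation": [0.1, 0.05, 14.2], "rot": [0, 0, 0], "hand": 1}]}}

```text
t: 6.67
eef_pos: [0.4053, -0.2831, 0.0836]
ee_rot: [3.141, -0.0, 0.001]
force: [0.2, -0.3, -0.4]
width: 0.0177
gripper_force: 20.0
```

{"fn": "move_arm", "kwargs": {"rows": [{"translation": [0, 0, 0.1], "rot": [0, 0, 0], "hand": 1}, {"translation": [0, 0, 0.1], "rot": [0, 0, 0], "hand": 1}, {"translation": [0, 0, 0.1], "rot": [0, 0, 0], "hand": 1}]}}

```text
t: 6.92
eef_pos: [0.405, -0.2835, 0.0833]
ee_rot: [3.141, -0.001, 0.0]
force: [-0.6, -0.2, -0.5]
width: 0.0181
gripper_force: 20.0
```

{"fn": "move_arm", "kwargs": {"rows": [{"translation": [0, 0, 0.1], "rot": [0, 0, 0], "hand": 1}, {"translation": [0, 0, 0.2], "rot": [0, 0, 0], "hand": 1}, {"translation": [0, 0, 0.2], "rot": [0, 0, 0], "hand": 1}]}}

```text
t: 7.17
eef_pos: [0.4052, -0.2837, 0.0819]
ee_rot: [3.141, -0.001, 0.001]
force: [-3.2, 3.0, 11.8]
width: 0.018
gripper_force: 20.0
```

{"fn": "move_arm", "kwargs": {"rows": [{"translation": [0, 0, -0.15], "rot": [0, 0, 0], "hand": 0.5}, {"translation": [0, 0, -0.15], "rot": [0, 0, 0], "hand": 0.5}, {"translation": [0, 0, -0.15], "rot": [0, 0, 0], "hand": 0.5}, {"translation": [0, 0, -0.15], "rot": [0, 0, 0], "hand": 0.5}, {"translation": [0, 0, -3], "rot": [0, 0, 0], "hand": 0.5}, {"translation": [0, 0, -7], "rot": [0, 0, 0], "hand": 0.5}, {"translation": [0, 0, -11], "rot": [0, 0, 0], "hand": 0.5}, {"translation": [0, 0, -14.5], "rot": [0, 0, 0], "hand": 0.5}]}}

```text
t: 7.83
eef_pos: [0.4046, -0.2836, 0.2279]
ee_rot: [3.141, -0.0, 0.0]
force: [1.1, -1.9, -0.4]
width: 0.0443
gripper_force: 0.0
```

{"fn": "move_arm", "kwargs": {"rows": [{"translation": [0, 0, 0], "rot": [0, 0, 0], "hand": 0.5}, {"translation": [0, 0, 0], "rot": [0, 0, 0], "hand": 0.5}]}}

```text
t: 8.0
eef_pos: [0.4059, -0.2838, 0.2279]
ee_rot: [3.14, -0.005, 0.0]
force: [0.0, 0.1, -0.9]
width: 0.0437
gripper_force: 0.0
```

Run:
```python
from h import *
s=arm.get_state();print(s['eef_pos'],s['ee_rot'])
im=blobs('wrist',hi=.105)
cv2.imwrite('pics/w3.png',im[...,::-1])
```

```text
[ 0.40587251 -0.2837929   0.22786616] [ 3.14040863e+00 -4.94152784e-03  1.67734299e-04]
wrist [82.  5.] top 0.0458 topc [589.  -88.3] 27.1 all [595.8 -94.9] 51.1
wrist [361.  14.] top 0.1023 topc [ 568.6 -396.4] 30.0 all [ 583.3 -399.4] 74.1
wrist [442. 121.] top 0.1019 topc [ 557.1 -445.1] 66.9 all [ 453.6 -503.2] 284.8
wrist [ 27. 107.] top 0.08 topc [477.7 -26.3] 81.2 all [484.2  -3.5] 97.8
wrist [125. 133.] top 0.0486 topc [ 452.2 -131.9] 59.1 all [ 452.2 -131.9] 59.2
wrist [254. 176.] top 0.0927 topc [ 406.4 -284. ] 19.2 all [ 404.9 -284.2] 71.4
```

View pics/w3.png

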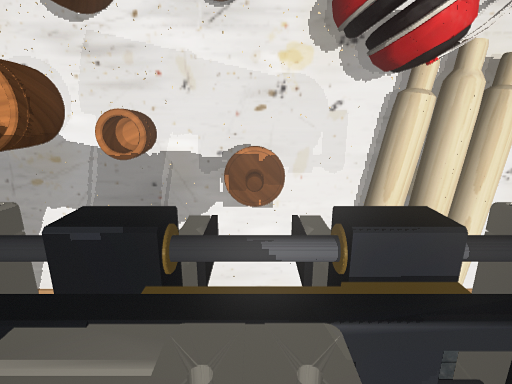

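lid_small is seated at (254,176): knob top at 92.7 mm against 93 expected, and the box has not moved. Next is lid_tiny.

{"fn": "move_arm", "kwargs": {"rows": [{"translation": [4, -0.7, 0], "rot": [0, 0, 0], "hand": 0.5}, {"translation": [8, -1.4, 0], "rot": [0, 0, 0], "hand": 0.5}, {"translation": [12, -2.1, 0], "rot": [0, 0, 0], "hand": 0.5}, {"translation": [16, -2.8, 0], "rot": [0, 0, 0], "hand": 0.5}, {"translation": [20, -3.4, 0], "rot": [0, 0, 0], "hand": 0.5}, {"translation": [22, -3.7, 1], "rot": [0, 0, 0], "hand": 0.5}, {"translation": [22, -3.7, 2], "rot": [0, 0, 0], "hand": 0.5}, {"translation": [22, -3.7, 2], "rot": [0, 0, 0], "hand": 0.5}]}}

```text
t: 8.72
eef_pos: [0.6235, -0.2454, 0.2]
ee_rot: [-3.14, 0.008, 0.0]
force: [-0.5, 0.3, -0.9]
width: 0.0438
gripper_force: 0.0
```

Run:
```python
from h import *
s=arm.get_state();print(s['eef_pos'],s['ee_rot'])
im=blobs('wrist',hi=.08)
s=arm.get_state();print(s['eef_pos'],s['ee_rot'])
```

```text
[ 0.6235224  -0.24539567  0.20000505] [-3.13966774e+00  7.83105352e-03  4.37547938e-04]
wrist [77. 24.] top 0.0325 topc [796.5 -70.8] 97.2 all [796.5 -70.8] 97.2
wrist [189.   8.] top 0.0327 topc [ 798.4 -180.5] 75.7 all [ 798.4 -180.5] 75.7
wrist [327.  40.] top 0.0112 topc [ 762.8 -321.4] 109.8 all [ 762.8 -321.4] 109.8
wrist [ 7. 48.] top 0.0255 topc [757.9  20. ] 21.6 all [760.   27.6] 28.3
wrist [429. 160.] top 0.0788 topc [ 613.9 -400.3] 65.7 all [ 651.2 -446.4] 202.2
wrist [104. 168.] top 0.0723 topc [631.9 -88.5] 91.7 all [631.7 -88.6] 91.8
wrist [255. 168.] top 0.047 topc [ 627.8 -245.8] 18.3 all [ 627.5 -245.7] 58.2
wrist [ 13. 181.] top 0.0183 topc [611.7  47.1] 78.4 all [611.1  49.2] 81.2
wrist [ 42. 277.] top 0.0798 topc [525.3 -19.1] 26.0 all [493.1   7.4] 95.3
wrist [448. 364.] top 0.0463 topc [ 369.2 -501.9] 49.5 all [ 369.2 -501.9] 49.5
[ 0.62315074 -0.24593166  0.20187681] [-3.14041891e+00  6.26775925e-03  1.98029052e-04]
```

{"fn": "move_arm", "kwargs": {"rows": [{"translation": [0, 0, 2], "rot": [0, 0, 0], "hand": 0.5}, {"translation": [0, 0, 4], "rot": [0, 0, 0], "hand": 0.5}, {"translation": [0, 0, 4], "rot": [0, 0, 0], "hand": 0.5}, {"translation": [0, 0, 4], "rot": [0, 0, 0], "hand": 0.5}, {"translation": [0, 0, 4], "rot": [0, 0, 0], "hand": 0.5}]}}

```text
t: 9.18
eef_pos: [0.6247, -0.247, 0.1671]
ee_rot: [3.141, -0.001, 0.0]
force: [-0.4, -0.5, -0.4]
width: 0.0436
gripper_force: 0.0
```

Run:
```python
from h import *
s=arm.get_state();print(s['eef_pos'],s['ee_rot'],s['qd'])
```

```text
[ 0.62466184 -0.24696902  0.1670845 ] [ 3.14090946e+00 -1.12467528e-03  2.56157493e-05] [ 0.00232543 -0.00712905  0.01513056 -0.00092195  0.00501303  0.00062016]
```

{"fn": "move_arm", "kwargs": {"rows": [{"translation": [0.2, -0.1, 4], "rot": [0, 0, 0], "hand": 0.5}, {"translation": [0.2, -0.1, 8], "rot": [0, 0, 0], "hand": 0.5}, {"translation": [0.2, -0.1, 11.5], "rot": [0, 0, 0], "hand": 0.5}, {"translation": [0.2, -0.1, 13], "rot": [0, 0, 0], "hand": 0.5}, {"translation": [0.2, -0.1, 13], "rot": [0, 0, 0], "hand": 0.5}, {"translation": [0.2, -0.1, 13], "rot": [0, 0, 0], "hand": 1}, {"translation": [0.2, -0.1, 13], "rot": [0, 0, 0], "hand": 1}, {"translation": [0.2, -0.1, 13], "rot": [0, 0, 0], "hand": 1}]}}

```text
t: 9.85
eef_pos: [0.6283, -0.2458, 0.0383]
ee_rot: [3.141, -0.004, 0.0]
force: [0.2, -0.4, 0.1]
width: 0.029
gripper_force: 0.0
```

{"fn": "move_arm", "kwargs": {"rows": [{"translation": [0, 0, 0], "rot": [0, 0, 0], "hand": 1}, {"translation": [0, 0, 0], "rot": [0, 0, 0], "hand": 1}, {"translation": [0, 0, 0], "rot": [0, 0, 0], "hand": 1}, {"translation": [0, 0, 0], "rot": [0, 0, 0], "hand": 1}, {"translation": [0, 0, 0], "rot": [0, 0, 0], "hand": 1}]}}

```text
t: 10.27
eef_pos: [0.6277, -0.2457, 0.0374]
ee_rot: [3.141, -0.002, 0.001]
force: [-0.6, -0.1, 6.7]
width: 0.0182
gripper_force: 20.0
```

{"fn": "move_arm", "kwargs": {"rows": [{"translation": [0, 0, -2], "rot": [0, 0, 0], "hand": 1}, {"translation": [0, 0, -5], "rot": [0, 0, 0], "hand": 1}, {"translation": [0, 0, -9], "rot": [0, 0, 0], "hand": 1}, {"translation": [0, 0, -13], "rot": [0, 0, 0], "hand": 1}, {"translation": [-2.5, -1.6, -15], "rot": [0, 0, 0], "hand": 1}, {"translation": [-5.5, -3.6, -16], "rot": [0, 0, 0], "hand": 1}, {"translation": [-8.5, -5.6, -16], "rot": [0, 0, 0], "hand": 1}, {"translation": [-11.5, -7.6, -16], "rot": [0, 0, 0], "hand": 1}]}}

```text
t: 10.93
eef_pos: [0.5106, -0.1689, 0.1965]
ee_rot: [-3.141, -0.002, -0.0]
force: [-0.4, 0.5, -0.5]
width: 0.0181
gripper_force: 20.0
```

{"fn": "move_arm", "kwargs": {"rows": [{"translation": [-3, -1.9, 0], "rot": [0, 0, 0], "hand": 1}, {"translation": [-5, -3.2, 0], "rot": [0, 0, 0], "hand": 1}, {"translation": [-6, -3.8, 0], "rot": [0, 0, 0], "hand": 1}, {"translation": [-6, -3.8, 0], "rot": [0, 0, 0], "hand": 1}, {"translation": [-6, -3.8, 0], "rot": [0, 0, 0], "hand": 1}, {"translation": [-6, -3.8, 0], "rot": [0, 0, 0], "hand": 1}]}}

```text
t: 11.43
eef_pos: [0.4528, -0.1317, 0.1959]
ee_rot: [3.141, -0.001, 0.0]
force: [0.2, 0.1, -0.1]
width: 0.0182
gripper_force: 20.0
```

Run:
```python
from h import *
s=arm.get_state();print(s['eef_pos'],s['ee_rot'],s['qd'])
im=blobs('wrist',hi=.105)
```

```text
[ 0.45278446 -0.1316827   0.19592491] [ 3.14138556e+00 -9.54612065e-04  4.20555071e-04] [-8.59043476e-03  1.78244506e-02  3.10653353e-03 -1.13685896e-03
  1.28769899e-05 -2.33344019e-03]
wrist [52. 35.] top 0.046 topc [607.8  79.2] 18.6 all [607.2  80.6] 103.9
wrist [209.  20.] top 0.0726 topc [613.6 -88.8] 83.5 all [620.1 -89.8] 86.7
wrist [501.  51.] top 0.0612 topc [ 577.4 -368.3] 37.3 all [ 583.5 -383.6] 61.2
wrist [ 92. 156.] top 0.0802 topc [484.9   4. ] 102.7 all [465.8  60.8] 222.4
wrist [254. 169.] top 0.0487 topc [ 452.7 -131.9] 57.7 all [ 452.7 -131.9] 57.7
wrist [398. 206.] top 0.065 topc [ 414.1 -287.2] 66.6 all [ 411.4 -285.8] 66.9
```

{"fn": "move_arm", "kwargs": {"rows": [{"translation": [0, 0, 3], "rot": [0, 0, 0], "hand": 1}, {"translation": [0, 0, 6], "rot": [0, 0, 0], "hand": 1}, {"translation": [0, 0, 8.5], "rot": [0, 0, 0], "hand": 1}, {"translation": [0, 0, 10.2], "rot": [0, 0, 0], "hand": 1}, {"translation": [0, 0, 11], "rot": [0, 0, 0], "hand": 1}, {"translation": [0, 0, 11.6], "rot": [0, 0, 0], "hand": 1}, {"translation": [0, 0, 12], "rot": [0, 0, 0], "hand": 1}, {"translation": [0, 0, 12.1], "rot": [0, 0, 0], "hand": 1}]}}

```text
t: 12.15
eef_pos: [0.4525, -0.1318, 0.0752]
ee_rot: [3.141, -0.0, 0.0]
force: [-4.0, 0.2, 10.9]
width: 0.0183
gripper_force: 20.0
```

{"fn": "move_arm", "kwargs": {"rows": [{"translation": [0, 0, 0.1], "rot": [0, 0, 0], "hand": 1}, {"translation": [0, 0, 0.2], "rot": [0, 0, 0], "hand": 1}, {"translation": [0, 0, 0.2], "rot": [0, 0, 0], "hand": 1}]}}

```text
t: 12.4
eef_pos: [0.4529, -0.1319, 0.075]
ee_rot: [3.141, -0.002, 0.001]
force: [-6.3, 1.0, 18.2]
width: 0.018
gripper_force: 20.0
```

{"fn": "move_arm", "kwargs": {"rows": [{"translation": [0, 0, -0.2], "rot": [0, 0, 0], "hand": 0.5}, {"translation": [0, 0, -0.2], "rot": [0, 0, 0], "hand": 0.5}, {"translation": [0, 0, -0.2], "rot": [0, 0, 0], "hand": 0.5}, {"translation": [0, 0, -0.2], "rot": [0, 0, 0], "hand": 0.5}, {"translation": [0, 0, -3], "rot": [0, 0, 0], "hand": 0.5}, {"translation": [0, 0, -7], "rot": [0, 0, 0], "hand": 0.5}, {"translation": [0, 0, -11], "rot": [0, 0, 0], "hand": 0.5}, {"translation": [0, 0, -14.5], "rot": [0, 0, 0], "hand": 0.5}]}}

```text
t: 13.07
eef_pos: [0.4517, -0.1316, 0.22]
ee_rot: [3.141, -0.001, 0.0]
force: [1.8, -0.4, -0.1]
width: 0.0439
gripper_force: 0.0
```

{"fn": "move_arm", "kwargs": {"rows": [{"translation": [0, -3.5, 0], "rot": [0, 0, 0], "hand": 0.5}, {"translation": [0.1, -7.5, 0], "rot": [0, 0, 0], "hand": 0.5}, {"translation": [0.2, -11.5, 0], "rot": [0, 0, 0], "hand": 0.5}, {"translation": [0.2, -15.5, 0], "rot": [0, 0, 0], "hand": 0.5}, {"translation": [0.2, -19.5, 0], "rot": [0, 0, 0], "hand": 0.5}, {"translation": [0.2, -23.5, 0], "rot": [0, 0, 0], "hand": 0.5}, {"translation": [0.2, -25.9, 1], "rot": [0, 0, 0], "hand": 0.5}, {"translation": [0.2, -25.9, 2], "rot": [0, 0, 0], "hand": 0.5}]}}

```text
t: 13.73
eef_pos: [0.4544, 0.1317, 0.1978]
ee_rot: [-3.14, -0.002, 0.004]
force: [0.5, 0.2, -0.7]
width: 0.044
gripper_force: 0.0
```

{"fn": "move_arm", "kwargs": {"rows": [{"translation": [0, 0, 0], "rot": [0, 0, 0], "hand": 0.5}, {"translation": [0, 0, 0], "rot": [0, 0, 0], "hand": 0.5}, {"translation": [0, 0, 0], "rot": [0, 0, 0], "hand": 0.5}]}}

```text
t: 13.98
eef_pos: [0.4537, 0.1268, 0.1978]
ee_rot: [3.141, 0.0, -0.0]
force: [-0.9, 0.1, 0.6]
width: 0.0442
gripper_force: 0.0
```

Run:
```python
from h import *
s=arm.get_state();print(s['eef_pos'],s['ee_rot'],s['qd'])
im=blobs('wrist',hi=.105)
cv2.imwrite('pics/t2.png',blobs('top',hi=.15)[...,::-1])
```

```text
[0.45370245 0.12678334 0.19779268] [ 3.14123851e+00  8.91230980e-05 -4.40403126e-04] [-0.00881372 -0.00850939  0.00745838  0.0017314   0.00060543 -0.00145975]
wrist [298.  36.] top 0.0461 topc [608.   80.6] 19.0 all [608.   80.4] 102.1
wrist [464.  22.] top 0.0725 topc [601.5 -71.7] 60.2 all [626.4 -85.1] 83.9
wrist [ 28. 102.] top 0.0223 topc [532.5 373.8] 69.1 all [532.5 374.3] 70.3
wrist [380. 151.] top 0.0806 topc [484.6   4. ] 102.7 all [484.8   4. ] 102.7
wrist [254. 171.] top 0.0462 topc [455.  127.1] 18.7 all [454.5 126.8] 91.3
wrist [481. 177.] top 0.0708 topc [ 453.  -127.8] 16.0 all [ 453.2 -128.5] 57.9
wrist [123. 193.] top 0.0194 topc [417.1 284.6] 77.6 all [417.1 284.6] 77.7
wrist [ 42. 277.] top 0.0434 topc [331.5 383.4] 45.4 all [329.3 383.4] 49.6
top [121.  45.] top 0.1446 topc [836.2 287.9] 23.9 all [836.7 287.6] 57.0
top [58. 68.] top 0.0291 topc [793.5 462.7] 241.9 all [794.8 464. ] 245.8
top [196.  59.] top 0.0497 topc [827.9 129.1] 80.6 all [825.  128.1] 101.0
top [329.  61.] top 0.033 topc [ 828.1 -180.5] 99.5 all [ 828.1 -180.5] 99.5
top [399.  71.] top 0.0259 topc [ 848.9 -379.2] 85.4 all [ 801.5 -346.8] 196.7
top [282.  72.] top 0.0331 topc [798.  -70.5] 98.4 all [798.  -70.5] 98.4
top [469. 242.] top 0.1094 topc [ 574.6 -425.4] 96.4 all [ 456.4 -495.7] 539.5
top [290. 142.] top 0.0729 topc [629.5 -88.9] 91.4 all [629.5 -88.8] 91.5
top [215. 155.] top 0.0446 topc [606.3  79.6] 19.0 all [606.5  79.4] 102.6
top [251. 207.] top 0.0807 topc [482.9   3.1] 101.8 all [482.9   3.1] 101.8
top [309. 223.] top 0.084 topc [ 451.1 -132.1] 18.0 all [ 450.9 -132.4] 58.7
top [378. 246.] top 0.0917 topc [ 404.6 -283.8] 18.6 all [ 403.3 -284.7] 71.3
top [276. 287.] top 0.0257 topc [309.6 -60.7] 82.7 all [309.8 -60.6] 82.7
top [ 50. 325.] top 0.0448 topc [228.4 427. ] 100.1 all [233.7 423.9] 112.0
```

lid_tiny is seated: knob top 84 mm, flange concentric with the box, box unmoved. Now lid_large.

{"fn": "move_arm", "kwargs": {"rows": [{"translation": [0.1, 0, 4], "rot": [0, 0, 0], "hand": 0.5}, {"translation": [0.1, 0, 8], "rot": [0, 0, 0], "hand": 0.5}, {"translation": [0.1, 0, 12], "rot": [0, 0, 0], "hand": 0.5}, {"translation": [0.1, 0, 15], "rot": [0, 0, 0], "hand": 0.5}, {"translation": [0.1, 0, 16.1], "rot": [0, 0, 0], "hand": 0.5}, {"translation": [0.1, 0, 16.1], "rot": [0, 0, 0], "hand": 0.5}, {"translation": [0.1, 0, 16.1], "rot": [0, 0, 0], "hand": 1}, {"translation": [0.1, 0, 16.1], "rot": [0, 0, 0], "hand": 1}]}}

```text
t: 14.75
eef_pos: [0.4553, 0.1274, 0.0371]
ee_rot: [-3.141, -0.001, -0.001]
force: [0.5, -0.7, -0.2]
width: 0.0357
gripper_force: 0.0
```

{"fn": "move_arm", "kwargs": {"rows": [{"translation": [0, 0, 0], "rot": [0, 0, 0], "hand": 1}, {"translation": [0, 0, 0], "rot": [0, 0, 0], "hand": 1}, {"translation": [0, 0, 0], "rot": [0, 0, 0], "hand": 1}, {"translation": [0, 0, 0], "rot": [0, 0, 0], "hand": 1}, {"translation": [0, 0, 0], "rot": [0, 0, 0], "hand": 1}, {"translation": [0, 0, 0], "rot": [0, 0, 0], "hand": 1}]}}

```text
t: 15.25
eef_pos: [0.4551, 0.1277, 0.0373]
ee_rot: [-3.141, -0.001, 0.001]
force: [0.2, -0.9, 6.6]
width: 0.0185
gripper_force: 20.0
```

{"fn": "move_arm", "kwargs": {"rows": [{"translation": [0, 0, -2], "rot": [0, 0, 0], "hand": 1}, {"translation": [0, 0, -5], "rot": [0, 0, 0], "hand": 1}, {"translation": [0, 0, -9], "rot": [0, 0, 0], "hand": 1}, {"translation": [0, 0, -13], "rot": [0, 0, 0], "hand": 1}, {"translation": [0.8, 1, -16], "rot": [0, 0, 0], "hand": 1}, {"translation": [2.6, 3.2, -18], "rot": [0, 0, 0], "hand": 1}, {"translation": [4.8, 5.9, -18], "rot": [0, 0, 0], "hand": 1}, {"translation": [6.6, 8.1, -18], "rot": [0, 0, 0], "hand": 1}]}}

```text
t: 15.92
eef_pos: [0.5221, 0.046, 0.2188]
ee_rot: [-3.14, -0.004, 0.002]
force: [0.7, 0.7, -1.5]
width: 0.0177
gripper_force: 20.0
```

{"fn": "move_arm", "kwargs": {"rows": [{"translation": [2.2, 2.7, 0], "rot": [0, 0, 0], "hand": 1}, {"translation": [4.4, 5.4, 0], "rot": [0, 0, 0], "hand": 1}, {"translation": [6.6, 8.1, 0], "rot": [0, 0, 0], "hand": 1}, {"translation": [8.8, 10.8, 0], "rot": [0, 0, 0], "hand": 1}, {"translation": [10.3, 12.6, 0], "rot": [0, 0, 0], "hand": 1}, {"translation": [11, 13.5, 0], "rot": [0, 0, 0], "hand": 1}, {"translation": [11, 13.5, 0], "rot": [0, 0, 0], "hand": 1}, {"translation": [11, 13.5, 0], "rot": [0, 0, 0], "hand": 1}]}}

```text
t: 16.58
eef_pos: [0.6302, -0.0886, 0.2158]
ee_rot: [-3.141, 0.001, -0.001]
force: [-0.3, 1.3, -1.8]
width: 0.0178
gripper_force: 20.0
```

{"fn": "move_arm", "kwargs": {"rows": [{"translation": [0, 0, 0], "rot": [0, 0, 0], "hand": 1}, {"translation": [0, 0, 0], "rot": [0, 0, 0], "hand": 1}]}}

```text
t: 16.75
eef_pos: [0.6301, -0.0875, 0.2168]
ee_rot: [-3.141, -0.0, 0.001]
force: [0.1, -0.7, -0.4]
width: 0.0177
gripper_force: 20.0
```

Run:
```python
from h import *
s=arm.get_state();print(s['eef_pos'],s['ee_rot'],s['qd'])
im=blobs('wrist',hi=.105)
```

```text
[ 0.6300623  -0.0874583   0.21684076] [-3.14134873e+00 -1.25607347e-04  1.30200238e-03] [ 0.00406532 -0.0032082   0.00356463  0.00355784 -0.00185883  0.00289185]
wrist [55. 15.] top 0.0486 topc [806.1 129.6] 62.8 all [813.  127.7] 88.5
wrist [238.  29.] top 0.0326 topc [799.8 -70.3] 97.8 all [799.8 -70.3] 97.8
wrist [343.  15.] top 0.0329 topc [ 811.1 -180.2] 91.0 all [ 811.1 -180.2] 91.0
wrist [464.  47.] top 0.0113 topc [ 769.5 -323.9] 122.6 all [ 769.5 -323.9] 122.6
wrist [148.  55.] top 0.0369 topc [760.4  29.6] 29.6 all [760.4  29.6] 29.6
wrist [256. 148.] top 0.0728 topc [647.4 -88.7] 84.2 all [647.4 -88.7] 84.2
wrist [121. 181.] top 0.0458 topc [608.9  79.9] 19.2 all [608.3  80.1] 102.5
wrist [495. 198.] top 0.0583 topc [ 606.7 -373.1] 12.2 all [ 592.4 -388.3] 64.0
wrist [414. 361.] top 0.0935 topc [ 407.  -283.1] 18.7 all [ 393.2 -292.5] 51.9
```

{"fn": "move_arm", "kwargs": {"rows": [{"translation": [0.1, 0.1, 3], "rot": [0, 0, 0], "hand": 1}, {"translation": [0.1, 0.1, 6], "rot": [0, 0, 0], "hand": 1}, {"translation": [0.1, 0.1, 8.5], "rot": [0, 0, 0], "hand": 1}, {"translation": [0.1, 0.1, 10], "rot": [0, 0, 0], "hand": 1}, {"translation": [0.1, 0.1, 10.7], "rot": [0, 0, 0], "hand": 1}, {"translation": [0.1, 0.1, 11.3], "rot": [0, 0, 0], "hand": 1}, {"translation": [0.1, 0.1, 11.7], "rot": [0, 0, 0], "hand": 1}, {"translation": [0.1, 0.1, 11.8], "rot": [0, 0, 0], "hand": 1}]}}

```text
t: 17.47
eef_pos: [0.6321, -0.0891, 0.0994]
ee_rot: [-3.142, -0.001, 0.001]
force: [-1.1, 1.1, 4.2]
width: 0.0184
gripper_force: 20.0
```

{"fn": "move_arm", "kwargs": {"rows": [{"translation": [0, 0, 0.1], "rot": [0, 0, 0], "hand": 1}, {"translation": [0, 0, 0.1], "rot": [0, 0, 0], "hand": 1}, {"translation": [0, 0, 0.1], "rot": [0, 0, 0], "hand": 1}]}}

```text
t: 17.72
eef_pos: [0.6323, -0.0891, 0.0994]
ee_rot: [-3.141, -0.002, 0.001]
force: [-2.9, 2.3, 6.5]
width: 0.018
gripper_force: 20.0
```

{"fn": "move_arm", "kwargs": {"rows": [{"translation": [0, 0, -0.1], "rot": [0, 0, 0], "hand": 0.5}, {"translation": [0, 0, -0.1], "rot": [0, 0, 0], "hand": 0.5}, {"translation": [0, 0, -0.1], "rot": [0, 0, 0], "hand": 0.5}, {"translation": [0, 0, -0.1], "rot": [0, 0, 0], "hand": 0.5}, {"translation": [0, 0, -3], "rot": [0, 0, 0], "hand": 0.5}, {"translation": [0, 0, -7], "rot": [0, 0, 0], "hand": 0.5}, {"translation": [0, 0, -10], "rot": [0, 0, 0], "hand": 0.5}, {"translation": [0, 0, -11.5], "rot": [0, 0, 0], "hand": 0.5}]}}

```text
t: 18.38
eef_pos: [0.6334, -0.0897, 0.2173]
ee_rot: [3.141, -0.006, 0.001]
force: [0.9, 0.4, 0.8]
width: 0.0437
gripper_force: 0.0
```

{"fn": "move_arm", "kwargs": {"rows": [{"translation": [-0.5, -3.5, 0], "rot": [0, 0, 0], "hand": 0.5}, {"translation": [-1, -7.5, 0], "rot": [0, 0, 0], "hand": 0.5}, {"translation": [-1.6, -11.5, 0], "rot": [0, 0, 0], "hand": 0.5}, {"translation": [-2.2, -15.5, 0], "rot": [0, 0, 0], "hand": 0.5}, {"translation": [-2.4, -16.9, 1], "rot": [0, 0, 0], "hand": 0.5}, {"translation": [-2.4, -16.9, 1], "rot": [0, 0, 0], "hand": 0.5}, {"translation": [-2.4, -16.9, 1], "rot": [0, 0, 0], "hand": 0.5}, {"translation": [-2.4, -16.9, 1], "rot": [0, 0, 0], "hand": 0.5}]}}

```text
t: 19.05
eef_pos: [0.6077, 0.0791, 0.2026]
ee_rot: [3.141, 0.0, 0.0]
force: [0.8, -0.6, -0.4]
width: 0.0435
gripper_force: 0.0
```

{"fn": "move_arm", "kwargs": {"rows": [{"translation": [0, 0, 0], "rot": [0, 0, 0], "hand": 0.5}, {"translation": [0, 0, 0], "rot": [0, 0, 0], "hand": 0.5}]}}

```text
t: 19.22
eef_pos: [0.6079, 0.0785, 0.2028]
ee_rot: [3.142, -0.0, -0.001]
force: [0.4, 0.0, -1.3]
width: 0.0438
gripper_force: 0.0
```

Run:
```python
from h import *
s=arm.get_state();print(s['eef_pos'],s['ee_rot'],s['qd'])
im=blobs('wrist',hi=.13)
```

```text
[0.6079174  0.07848952 0.20276958] [ 3.14157207e+00 -2.80797963e-04 -1.30276314e-03] [-1.64784525e-03 -1.77485786e-03  7.38675570e-05 -6.78500866e-04
 -5.72858564e-04 -2.22275996e-03]
wrist [129.  23.] top 0.0181 topc [768.2 211.7] 54.0 all [768.3 211.3] 54.7
wrist [208.   4.] top 0.0331 topc [785.7 129.1] 31.5 all [792.3 126.2] 61.6
wrist [402.  16.] top 0.0328 topc [785.1 -69.5] 91.7 all [785.1 -69.5] 91.7
wrist [302.  29.] top 0.0371 topc [760.5  29.9] 29.3 all [760.5  30. ] 29.4
wrist [418. 157.] top 0.1081 topc [632.  -88.3] 18.9 all [631.1 -88.6] 93.0
wrist [253. 171.] top 0.0459 topc [608.4  80.4] 19.0 all [608.2  80.4] 102.1
wrist [287. 274.] top 0.0805 topc [509.4  44.7] 34.8 all [486.7  26. ] 77.1
```

{"fn": "move_arm", "kwargs": {"rows": [{"translation": [0, -0.17, 4], "rot": [0, 0, 0], "hand": 0.5}, {"translation": [0, -0.17, 8], "rot": [0, 0, 0], "hand": 0.5}, {"translation": [0, -0.17, 12], "rot": [0, 0, 0], "hand": 0.5}, {"translation": [0, -0.17, 15], "rot": [0, 0, 0], "hand": 0.5}, {"translation": [0, -0.17, 16.6], "rot": [0, 0, 0], "hand": 0.5}, {"translation": [0, -0.17, 16.6], "rot": [0, 0, 0], "hand": 0.5}, {"translation": [0, -0.17, 16.6], "rot": [0, 0, 0], "hand": 1}, {"translation": [0, -0.17, 16.6], "rot": [0, 0, 0], "hand": 1}]}}

```text
t: 19.93
eef_pos: [0.608, 0.0807, 0.0366]
ee_rot: [3.142, -0.0, -0.001]
force: [-0.8, 0.4, 0.4]
width: 0.0351
gripper_force: 0.0
```

{"fn": "move_arm", "kwargs": {"rows": [{"translation": [0, 0, 0], "rot": [0, 0, 0], "hand": 1}, {"translation": [0, 0, 0], "rot": [0, 0, 0], "hand": 1}, {"translation": [0, 0, 0], "rot": [0, 0, 0], "hand": 1}, {"translation": [0, 0, 0], "rot": [0, 0, 0], "hand": 1}, {"translation": [0, 0, 0], "rot": [0, 0, 0], "hand": 1}, {"translation": [0, 0, 0], "rot": [0, 0, 0], "hand": 1}]}}

```text
t: 20.43
eef_pos: [0.6079, 0.0812, 0.037]
ee_rot: [-3.142, -0.001, 0.0]
force: [0.6, -1.8, 3.6]
width: 0.0175
gripper_force: 20.0
```

{"fn": "move_arm", "kwargs": {"rows": [{"translation": [0, 0, -2], "rot": [0, 0, 0], "hand": 1}, {"translation": [0, 0, -5], "rot": [0, 0, 0], "hand": 1}, {"translation": [0, 0, -9], "rot": [0, 0, 0], "hand": 1}, {"translation": [0, 0, -13], "rot": [0, 0, 0], "hand": 1}, {"translation": [0, 0, -16.5], "rot": [0, 0, 0], "hand": 1}, {"translation": [-0.8, 0.5, -19], "rot": [0, 0, 0], "hand": 1}, {"translation": [-3, 1.9, -19], "rot": [0, 0, 0], "hand": 1}, {"translation": [-5.5, 3.4, -19], "rot": [0, 0, 0], "hand": 1}]}}

```text
t: 21.1
eef_pos: [0.5533, 0.0478, 0.2279]
ee_rot: [-3.14, -0.003, 0.001]
force: [-0.6, -0.4, -1.4]
width: 0.0178
gripper_force: 20.0
```

{"fn": "move_arm", "kwargs": {"rows": [{"translation": [-2.5, 1.6, 0], "rot": [0, 0, 0], "hand": 1}, {"translation": [-5, 3.2, 0], "rot": [0, 0, 0], "hand": 1}, {"translation": [-6.8, 4.3, 0], "rot": [0, 0, 0], "hand": 1}, {"translation": [-6.8, 4.3, 0], "rot": [0, 0, 0], "hand": 1}, {"translation": [-6.8, 4.3, 0], "rot": [0, 0, 0], "hand": 1}, {"translation": [-6.8, 4.3, 0], "rot": [0, 0, 0], "hand": 1}, {"translation": [-6.8, 4.3, 0], "rot": [0, 0, 0], "hand": 1}]}}

```text
t: 21.68
eef_pos: [0.4853, 0.0047, 0.2265]
ee_rot: [-3.142, -0.0, 0.0]
force: [0.2, -0.6, 0.1]
width: 0.0179
gripper_force: 20.0
```

Run:
```python
from h import *
s=arm.get_state();print(s['eef_pos'],s['ee_rot'],s['qd'])
im=blobs('wrist',hi=.13)
```

```text
[0.48532557 0.00472189 0.22649809] [-3.14152003e+00 -1.28723997e-04  4.44920502e-04] [ 8.95925192e-04  1.02420605e-02 -1.51567450e-03 -2.43171794e-03
 -5.99877618e-04  5.42858121e-05]
wrist [349.  38.] top 0.1085 topc [631.8 -89.1] 19.5 all [631.  -89.2] 93.0
wrist [256. 140.] top 0.0809 topc [514.8   3.4] 81.9 all [514.8   3.4] 81.9
wrist [365. 191.] top 0.0813 topc [ 457.2 -131.3] 15.9 all [ 452.8 -131.9] 59.0
wrist [ 47. 216.] top 0.0458 topc [413.5 283.3] 17.4 all [413.9 282.8] 78.9
wrist [465. 221.] top 0.0631 topc [ 425.7 -259.2] 28.3 all [ 413.5 -275.4] 60.0
```

Aligned to within 1 mm; the seated TCP height should be about 0.107.

{"fn": "move_arm", "kwargs": {"rows": [{"translation": [-0.05, 0.05, 3], "rot": [0, 0, 0], "hand": 1}, {"translation": [-0.05, 0.05, 6], "rot": [0, 0, 0], "hand": 1}, {"translation": [-0.05, 0.05, 8.7], "rot": [0, 0, 0], "hand": 1}, {"translation": [-0.05, 0.05, 10.2], "rot": [0, 0, 0], "hand": 1}, {"translation": [-0.05, 0.05, 11], "rot": [0, 0, 0], "hand": 1}, {"translation": [-0.05, 0.05, 11.5], "rot": [0, 0, 0], "hand": 1}, {"translation": [-0.05, 0.05, 11.9], "rot": [0, 0, 0], "hand": 1}, {"translation": [-0.05, 0.05, 12], "rot": [0, 0, 0], "hand": 1}]}}

```text
t: 22.4
eef_pos: [0.4848, 0.004, 0.1069]
ee_rot: [3.142, -0.001, 0.001]
force: [-2.5, 0.6, 5.0]
width: 0.018
gripper_force: 20.0
```

{"fn": "move_arm", "kwargs": {"rows": [{"translation": [0, 0, 0.1], "rot": [0, 0, 0], "hand": 1}, {"translation": [0, 0, 0.1], "rot": [0, 0, 0], "hand": 1}, {"translation": [0, 0, 0.1], "rot": [0, 0, 0], "hand": 1}]}}

```text
t: 22.65
eef_pos: [0.4848, 0.004, 0.1069]
ee_rot: [-3.141, -0.002, 0.0]
force: [-3.4, 0.6, 6.1]
width: 0.0177
gripper_force: 20.0
```

Seated. Next I release, retreat and move aside so the top camera can check.

{"fn": "move_arm", "kwargs": {"rows": [{"translation": [0, 0, -0.1], "rot": [0, 0, 0], "hand": 0.5}, {"translation": [0, 0, -0.1], "rot": [0, 0, 0], "hand": 0.5}, {"translation": [0, 0, -0.1], "rot": [0, 0, 0], "hand": 0.5}, {"translation": [0, 0, -0.1], "rot": [0, 0, 0], "hand": 0.5}, {"translation": [0, 0, -3], "rot": [0, 0, 0], "hand": 0.5}, {"translation": [0, 0, -7], "rot": [0, 0, 0], "hand": 0.5}, {"translation": [0, 0, -11], "rot": [0, 0, 0], "hand": 0.5}, {"translation": [0, 0, -13.5], "rot": [0, 0, 0], "hand": 0.5}]}}

```text
t: 23.32
eef_pos: [0.4852, 0.0038, 0.2446]
ee_rot: [-3.141, -0.004, 0.001]
force: [1.4, 1.1, 0.3]
width: 0.0435
gripper_force: 0.0
```

{"fn": "move_arm", "kwargs": {"rows": [{"translation": [0, -4, 0], "rot": [0, 0, 0], "hand": 0.5}, {"translation": [0, -8, 0], "rot": [0, 0, 0], "hand": 0.5}, {"translation": [0, -12, 0], "rot": [0, 0, 0], "hand": 0.5}, {"translation": [0, -16, 0], "rot": [0, 0, 0], "hand": 0.5}, {"translation": [0, -20, 0], "rot": [0, 0, 0], "hand": 0.5}, {"translation": [0, -24, 0], "rot": [0, 0, 0], "hand": 0.5}, {"translation": [0, -28, 0], "rot": [0, 0, 0], "hand": 0.5}, {"translation": [0, -32, 0], "rot": [0, 0, 0], "hand": 0.5}]}}

```text
t: 23.98
eef_pos: [0.4837, 0.3258, 0.2406]
ee_rot: [-3.141, -0.0, 0.0]
force: [1.1, -0.4, -0.1]
width: 0.0439
gripper_force: 0.0
```

{"fn": "move_arm", "kwargs": {"rows": [{"translation": [0, -4, 0], "rot": [0, 0, 0], "hand": 0.5}, {"translation": [0, -8, 0], "rot": [0, 0, 0], "hand": 0.5}, {"translation": [0, -12, 0], "rot": [0, 0, 0], "hand": 0.5}, {"translation": [0, -12, 0], "rot": [0, 0, 0], "hand": 0.5}, {"translation": [0, -12, 0], "rot": [0, 0, 0], "hand": 0.5}, {"translation": [0, -12, 0], "rot": [0, 0, 0], "hand": 0.5}]}}

```text
t: 24.48
eef_pos: [0.4838, 0.4437, 0.2398]
ee_rot: [3.14, 0.001, 0.001]
force: [-0.9, -0.2, -0.8]
width: 0.0443
gripper_force: 0.0
```

Run:
```python
from h import *
print(arm.get_state()['qd'])
cv2.imwrite('pics/t3.png',blobs('top',hi=.15)[...,::-1])
```

```text
[-1.66540373e-02 -2.30647030e-02 -1.40928578e-02  2.02000131e-03
  8.73239165e-05  2.64994108e-03]
top [121.  45.] top 0.1456 topc [837.  288.1] 24.2 all [837. 288.] 57.2
top [58. 68.] top 0.029 topc [793.7 461.5] 240.5 all [794.8 463.9] 245.5
top [196.  59.] top 0.05 topc [828.5 129.4] 80.1 all [824.5 127.2] 101.7
top [329.  61.] top 0.0331 topc [ 828.  -180.8] 99.2 all [ 828.6 -180.2] 99.9
top [399.  71.] top 0.0259 topc [ 850.7 -379.8] 85.6 all [ 801.5 -345.6] 197.4
top [282.  72.] top 0.033 topc [797.7 -70.8] 98.2 all [797.8 -70.7] 98.3
top [469. 242.] top 0.1094 topc [ 572.  -424.7] 98.0 all [ 457.  -492.1] 538.7
top [291. 142.] top 0.1069 topc [629.9 -89.8] 18.8 all [629.6 -89.5] 92.7
top [ 48. 189.] top 0.029 topc [523.  431.1] 158.0 all [519.2 425.6] 176.0
top [248. 207.] top 0.1145 topc [482.8   3.7] 18.1 all [483.2   2.8] 102.6
top [309. 223.] top 0.0841 topc [ 451.2 -131.9] 18.1 all [ 450.9 -132.6] 58.5
top [121. 241.] top 0.0453 topc [408.2 284.8] 19.2 all [408.6 284.4] 80.2
top [ 33. 286.] top 0.045 topc [309.1 496.8] 241.2 all [309.2 496.8] 241.4
top [378. 246.] top 0.0919 topc [ 404.2 -284.1] 19.3 all [ 403.2 -284.7] 71.4
top [275. 287.] top 0.0257 topc [308.5 -60.7] 82.6 all [308.5 -60.7] 82.6
```

View pics/t3.png

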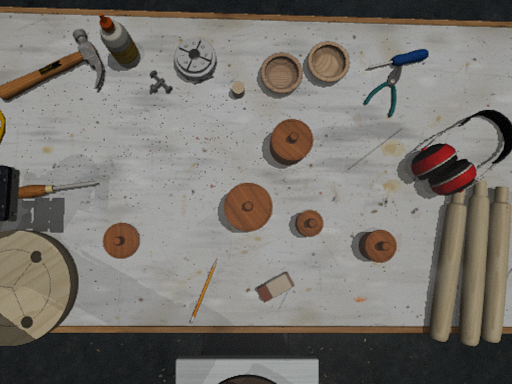

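The top view shows all four boxes closed, at (291,142), (248,207), (309,223) and (378,246). The medium lid is untouched at (121,241). Handing in.

```bash
python3 -c "
from station import arm
print(arm.job_done())"
```

```text
the job is handed in; nothing more can be done
None
```

All four boxes are closed with their own lids fully seated, the medium lid and the boxes are where they were, and I handed the job in about 25 s in; no verdict came back.

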